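# Sort left-hand and right-hand welded brackets into side bins

### The job

Sort the three welded brackets on the sloping rack into left-hand and right-hand ones: with the foot down and the low end of the web pointing away from you, a left-hand bracket has its ear on the left and a right-hand one on the right. Put the left-hand ones in the blue bin and the right-hand one in the orange bin, each standing flat and upright on its foot plate. The bin floors are packed up to heights you cannot know beforehand, so lower each bracket gently until you feel it touch, neither dropping nor ramming it, and leave everything else on the bench where it is.

Things in the scene. Friction and masses are not known exactly. Their poses are not given: they have to be found in the camera images.
- bracket_l1: LEFT-HAND bracket, bare aluminium, 0.36-0.54 kg. Origin: centre of the foot's underside; x along it to the low end, y to its left, z up out of the foot. Foot plate 130 x 60 x 8 mm (x, y, z). Starts square on the sloping rack (z leans 25 deg), low end pointing up the slope, away from the robot; which of the 3 places it has varies.
- bracket_l1_grip (a point): Grip point in its web, at x -20, y 0, z 80 mm of the bracket, axes as the bracket. Web: upright, 12 mm thick, on y = 0; tall part x -57 to +10 mm up to z 95 mm; low part x +10 to +57 mm up to z 53 mm. Pinch across y.
- bracket_l1_ear (a point): Centre of the ear's top face, axes as the bracket. Ear: flat plate 42 x 38 x 8 mm with a black disc, on the left, y +6 to +44 mm, x +15 to +57, z 45 to 53 mm of the bracket.
- bracket_l2: LEFT-HAND bracket, bare aluminium, 0.36-0.54 kg. Origin: centre of the foot's underside; x along it to the low end, y to its left, z up out of the foot. Foot plate 130 x 60 x 8 mm (x, y, z). Starts square on the sloping rack (z leans 25 deg), low end pointing down the slope, towards the robot; which of the 3 places it has varies.
- bracket_l2_grip (a point): Grip point in its web, at x -20, y 0, z 80 mm of the bracket, axes as the bracket. Web: upright, 12 mm thick, on y = 0; tall part x -57 to +10 mm up to z 95 mm; low part x +10 to +57 mm up to z 53 mm. Pinch across y.
- bracket_l2_ear (a point): Centre of the ear's top face, axes as the bracket. Ear: flat plate 42 x 38 x 8 mm with a black disc, on the left, y +6 to +44 mm, x +15 to +57, z 45 to 53 mm of the bracket.
- bracket_r1: RIGHT-HAND bracket, bare aluminium, 0.36-0.54 kg. Origin: centre of the foot's underside; x along it to the low end, y to its left, z up out of the foot. Foot plate 130 x 60 x 8 mm (x, y, z). Starts square on the sloping rack (z leans 25 deg), low end pointing up the slope, away from the robot; which of the 3 places it has varies.
- bracket_r1_grip (a point): Grip point in its web, at x -20, y 0, z 80 mm of the bracket, axes as the bracket. Web: upright, 12 mm thick, on y = 0; tall part x -57 to +10 mm up to z 95 mm; low part x +10 to +57 mm up to z 53 mm. Pinch across y.
- bracket_r1_ear (a point): Centre of the ear's top face, axes as the bracket. Ear: flat plate 42 x 38 x 8 mm with a black disc, on the right, y -6 to -44 mm, x +15 to +57, z 45 to 53 mm of the bracket.
- bin_left: Blue open bin, fixed, on the robot's left, for left-hand brackets; outer 200 x 220 x 55 mm (x, y, z), walls 4 mm. Origin: centre of its underside on the table; x away from robot, y left at yaw 0. Inside, a springy black mat (gives 1 mm per 6 N, at most 12 mm) on packing: its top lies 6 to 42 mm above the origin, differs per bin, is in no reading: find it by touch.
- bin_right: Orange open bin, fixed, on the robot's right, for right-hand brackets; outer 200 x 220 x 55 mm (x, y, z), walls 4 mm. Origin: centre of its underside on the table; x away from robot, y left at yaw 0. Inside, a springy black mat (gives 1 mm per 6 N, at most 12 mm) on packing: its top lies 6 to 42 mm above the origin, differs per bin, is in no reading: find it by touch.
- rack: Fixed dark steel rack, 310 mm wide (y), 170 mm slope rising away from the robot at 25 deg. Origin on the table under its centre, z up; x away from the robot. Slope's centre 72 mm above the origin. Lip at the low edge stands 18 mm off the slope. The brackets stand on it side by side about 100 mm apart along its y.
- tube_offcut: Bystander: square steel tube offcut lying flat, 100 x 40 x 40 mm; origin at the centre of its underside.
- weld_magnet: Bystander: red stepped welding magnet, 90 x 79 x 16 mm, lying flat; origin on its underside.
- fluid_bottle: Bystander: upright closed bottle of anti-spatter fluid with a red cap, diameter 64 mm, 170 mm tall; origin at the centre of its base.
- hammer: Bystander: hammer lying behind the rack; origin on its underside.
- wire_brush: Bystander: brush lying behind the orange bin; origin on its underside.
- wrench: Bystander: wrench lying behind the rack; origin on its underside.
Not all that is in view belongs to the job. Leave any pink or purple look-alike of the bracket_l2 alone.

How it is judged:
At the end, for the whole second after the job is handed in: Both left-hand brackets stand in the blue bin and the right-hand bracket in the orange bin: foot centre inside the bin (within 85 mm of its centre in x and 95 mm in y), foot at most 48 mm above the table, upright within 0.1 rad, and at rest (x of bracket_l1 in the frame of bin_left between -0.085 and 0.085 m and y of bracket_l1 in the frame of bin_left between -0.095 and 0.095 m and z of bracket_l1 in the frame of bin_left between 0 and 0.048 m and angle between each of bracket_l1, bracket_l2, bracket_r1's own z axis and vertical below 0.1 rad and linear speed of each of bracket_l1, bracket_l2, bracket_r1 below 0.02 m/s and x of bracket_l2 in the frame of bin_left between -0.085 and 0.085 m and y of bracket_l2 in the frame of bin_left between -0.095 and 0.095 m and z of bracket_l2 in the frame of bin_left between 0 and 0.048 m and x of bracket_r1 in the frame of bin_right between -0.085 and 0.085 m and y of bracket_r1 in the frame of bin_right between -0.095 and 0.095 m and z of bracket_r1 in the frame of bin_right between 0 and 0.048 m); the robot touches nothing.
It fails at once if a bracket dropped (out of the fingers and falling more than about 9 mm, faster than 0.42 m/s) ((linear speed of bracket_l1 above 0.42 m/s and contact force between bracket_l1 and the fingers below 0.2 N) or (linear speed of bracket_l2 above 0.42 m/s and contact force between bracket_l2 and the fingers below 0.2 N) or (linear speed of bracket_r1 above 0.42 m/s and contact force between bracket_r1 and the fingers below 0.2 N)).
It fails at once if a bracket pressed into a bin with more than 40 N (contact force between any of bracket_l1, bracket_l2, bracket_r1 and bin_left above 40 N or contact force between any of bracket_l1, bracket_l2, bracket_r1 and bin_right above 40 N).
It fails at once if a bystander moved by more than 30 mm (distance of any of tube_offcut, weld_magnet, fluid_bottle, hammer, wire_brush, wrench from where it was at the start of the episode above 0.03 m).
It also fails if it takes over 70 s, if anything falls off the work surface, if the arm or the gripper's body presses on something with over 40 N, if the wrist force passes 120 N, or if a joint passes its speed limit or range.

### The arm

A 7-joint arm with a two-finger parallel gripper is mounted at the origin on the work surface. World frame = base frame: x ahead of the robot, y to its left, z up, the work surface at z = 0. Lengths are in m, angles in rad, forces in N, time in s.
With the tool pointing down it reaches from about 0.4 to 0.85 m from the base axis. Payload 10.4 kg.
Tool frame: the origin (TCP) lies at the very end of the fingers, on their centre line; the grasp point (between the pads) lies 19 mm behind it (r.pinch_z is the distance from the TCP to the grasp point, in m); z points along the fingers, y is the line along which they close (so a half turn about z gives the same grasp; the last joint's range is limited). The gripper opens to 87 mm and grips with 3 to 60 N. Pads are 19 mm wide; open, the fingers measure 117 mm over their backs; the gripper's body (75 mm by 190 mm) begins 51 mm behind the grasp point.
Start: joints at [-1.197, 0.332, -0.065, 1.46, 0.022, 1.35, -0.088], TCP at [0.242, 0.576, 0.223] pointing down, gripper open.
Joint ranges: [-2.6, 2.6], [-0.5, 2.12], [-1.47, 1.34], [0.16, 2.42], [-1.27, 4.41], [0.06, 2.06], [-2.6, 2.6]. Speed limits (rad/s): [2.22, 2.22, 2.79, 2.79, 3.14, 3.14, 3.14].

### API

Orientations are given as a unit quaternion [x, y, z, w].
In Python, from bench import sensors, vision, r gives the robot as it stands.
- The arm moves only by the shell command python3 -m crank 'ROWS' [OPENING] [FORCE]. ROWS is JSON, a list of rows, each a list of 2 entries, a list of its own where there are three numbers: the shift along the tool's x, y, z normalised to -1 to 1, where 1 is 3 cm, then the turn about the tool's z normalised to -1 to 1, where 1 is 8 degrees. A call has 1 to 12 rows; each row shifts and turns the commanded pose from where the row before left it, along the tool's axes as they then stand; what a row does not reach is not made up. A row lasts 1/8 s, in which the tool goes at most 62.5 mm and 10.7 degrees, less where a joint would pass 70% of its speed; a pose out of reach is approached as far as the arm can. A call with a number of a shift or a turn outside -1 to 1 is refused whole. A call with a gripper value outside its range is refused whole. OPENING is the opening, from 0 (shut) to 1 (fully open), set as the call begins (- or left out, the last holds). The fingers move at their own pace and stop on an object; FORCE is the grip in N (left out, the last holds). Time passes only in rows, so rows that do not move let the fingers close. It gives the time, the measured TCP pose, the force, the opening and the grip force at its end, in the units of the state.
- sensors.read_state(): the state, without advancing time (a new reading comes with each control period).
- vision.camera(name): name is "side" or "top" or "wrist"; returns the picture (400x640x3 uint8, red, green, blue); there is no depth.
- vision.camera_model(name): a dict with "vertical_fov" (degrees; the focal length in pixels is half the picture's height over the tangent of half this angle, whatever the lens; pixels are square), "cx", "cy" (the principal point, pixels), "camera_from_world" (4x4, takes a point from world to camera coordinates); the wrist camera has in their place "hand_eye" (4x4, takes a point from camera to tool coordinates, whose origin is the TCP and whose axes are the flange's). Camera axes: x right, y down, z forward; pixel columns grow to the right and rows downward; lengths in m; the calibration is good to about 2 mm. The wrist camera is an equidistant fisheye: a pixel r from the principal point sees the ray r / f radians off the axis. A picture is of the moment at which its call begins: read the wrist's pose just before it. camera_model takes no time and is no camera call.
- r.close_job(): hands the job in; it is judged then, once.
The state is a dict: "time": time; "joint_positions": joint angles; "joint_vel": joint speeds; "joint_torque": joint torques, N m; "ee_pos": TCP position; "eef_rot": TCP orientation; "ft_force": force on the tool from outside, world axes, zero at the start; "torque": the same for the moment, N m; "width": finger opening in m; "grip_force": force on a finger pad.
Only numpy, scipy, OpenCV 4.12 (cv2) and the standard library are available. Lean on these libraries where they do the work, as an engineer would, in place of code of your own. Each camera call takes 0.05 s, during which the arm holds its last target. There are 200 camera calls.

## Working session

There is one attempt and no reset: what is moved stays moved. The work goes in short steps, Python scripts to look and compute and a shell command to move; the robot and the scene stay as the last step left them, time stands still between calls to the robot, and variables do not carry over. Pictures are saved under pics/ and viewed, at most 10 in all, crops included, and the job is handed in when it is done.

```bash
mkdir -p pics; ls
python3 - <<'E'
from bench import sensors, vision, r
import cv2,numpy as np
for n in("top","side"):
    im=vision.camera(n); cv2.imwrite(f"pics/{n}0.png",im[:,:,::-1]); m=vision.camera_model(n)
    print(n,m["vertical_fov"],m["cx"],m["cy"],np.round(m["camera_from_world"],4).tolist())
print({k:np.round(v,3).tolist() for k,v in vision.camera_model("wrist").items()})
s=sensors.read_state();print({k:np.round(v,4).tolist() for k,v in s.items()},r.pinch_z)
E
```

```text
pics
top 48.94239349227456 318.2136219101464 194.02804529480716 [[-0.0255, -0.9997, 0.0049, -0.0455], [-0.9783, 0.0239, -0.2059, 0.5515], [0.2057, -0.01, -0.9786, 1.4232], [0.0, 0.0, 0.0, 1.0]]
side 49.736786371267804 323.472479852305 202.067064150562 [[0.8548, -0.5186, 0.0185, -0.4903], [-0.3763, -0.6439, -0.6662, 0.2443], [0.3574, 0.5625, -0.7456, 1.3832], [0.0, 0.0, 0.0, 1.0]]
{'vertical_fov': 65.706, 'cx': 314.777, 'cy': 200.04, 'hand_eye': [[0.0, -0.961, -0.275, 0.076], [1.0, 0.0, -0.001, 0.0], [0.001, -0.275, 0.961, -0.162], [0.0, 0.0, 0.0, 1.0]]}
{'time': 0.1, 'joint_positions': [-1.1966, 0.3328, -0.0647, 1.4608, 0.0216, 1.3499, -0.0885], 'joint_vel': [-0.0015, -0.0022, -0.0007, -0.0032, -0.0019, 0.0024, 0.0007], 'joint_torque': [0.0018, -62.455, 0.0249, -39.0719, -0.0614, 0.0364, 0.0], 'ee_pos': [0.2414, 0.5761, 0.2219], 'eef_rot': [0.1971, 0.9804, -0.0006, -0.0001], 'ft_force': [-0.2727, -0.3278, -0.2971], 'torque': [-0.0087, -0.0002, 0.0229], 'grip_force': 0.0, 'width': 0.0867} 0.0187
```

View pics/top0.png

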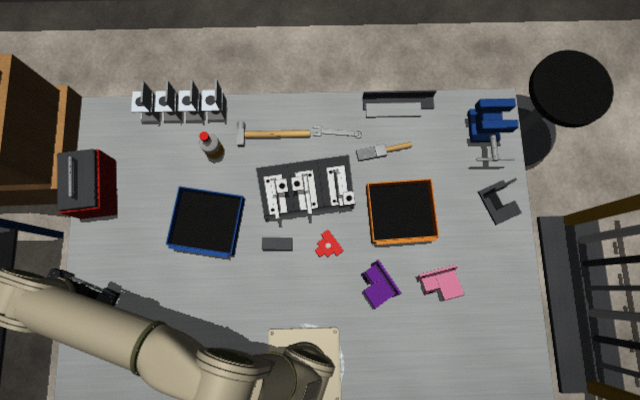

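View pics/side0.png

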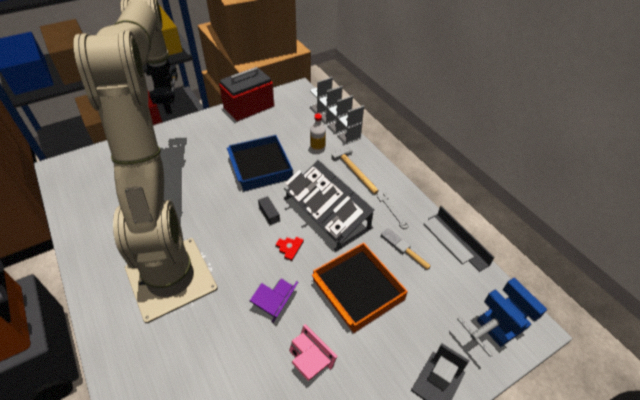

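The top view shows the rack at about (305,188) with brackets near (273,192), (304,192) and (340,186). The blue bin is at (205,222) and the orange bin at (403,211). The pink (441,282) and purple (380,285) pieces are decoys. I'll confirm handedness in an enlarged crop.

Run:
```python
import cv2
im=cv2.imread("pics/top0.png")[150:230,250:360]
cv2.imwrite("pics/crop.png",cv2.resize(im,None,fx=7,fy=7,interpolation=cv2.INTER_CUBIC))
```

```text
(no output)
```

View pics/crop.png

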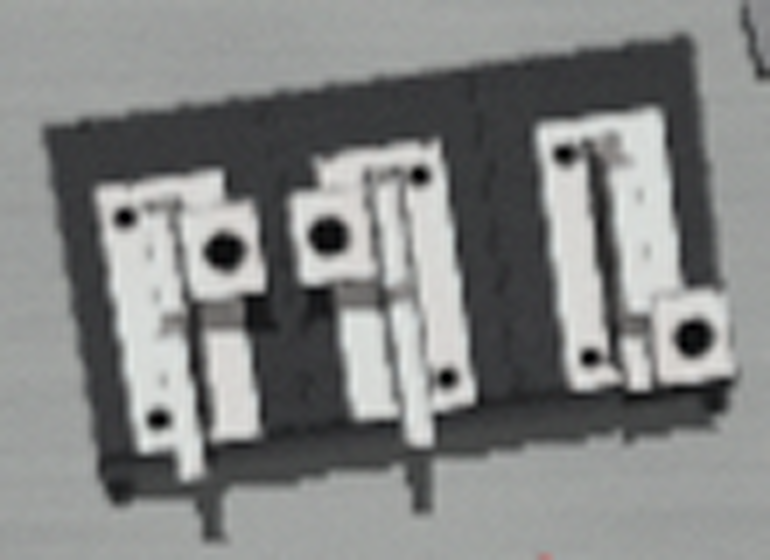

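Left to right in the crop:
- **A (224,250):** ear at the far end, on the right, low end up-slope. It fits r1.
- **B (328,236):** ear at the far end, on the left. It fits l1.
- **C (692,337):** ear at the near end, image right, low end down-slope. Seen from its own frame the ear is on its left, so it fits l2.

Next I'll localise them.

```bash
cat > h.py <<'E'
from bench import sensors, vision, r
import numpy as np, cv2
from scipy.spatial.transform import Rotation as R
def ray(n,px):
    m=vision.camera_model(n); T=np.array(m["camera_from_world"]); f=200/np.tan(np.radians(m["vertical_fov"]/2))
    d=np.array([(px[0]-m["cx"])/f,(px[1]-m["cy"])/f,1]); return -T[:3,:3].T@T[:3,3], T[:3,:3].T@d
def hit(n,px,p0,nrm=(0,0,1)):
    c,d=ray(n,px); nrm=np.array(nrm); return c+d*((np.array(p0)-c)@nrm)/(d@nrm)
def go(p,yaw):  # tool y axis along world y turned by yaw; print units needed
    s=sensors.read_state(); M=R.from_quat(s["eef_rot"]).as_matrix(); y=M[:2,1]
    cur=np.arctan2(-y[0],y[1]); d=(yaw-cur+np.pi/2)%np.pi-np.pi/2
    Mn=R.from_rotvec([0,0,d]).as_matrix()@M; D=np.array(p)-s["ee_pos"]
    print("t",round(s["time"],2),"turn units",round(-np.degrees(d)/8,2),"shift now",np.round(M.T@D/.03,2),"after turn",np.round(Mn.T@D/.03,2),"world mm",np.round(D*1e3),"F",np.round(s["ft_force"],1))
E
python3 - <<'E'
from h import *
a=25*np.pi/180
tl=hit("top",(256.4,168.1),(0,0,.108)); tr=hit("top",(348.6,155.4),(0,0,.108))
e=tr-tl; w=np.linalg.norm(e); yl=-e/w; xr=np.array([yl[1],-yl[0],0]); yaw=np.arctan2(xr[1],xr[0])
c=(tl+tr)/2-.085*np.cos(a)*xr; c[2]=.072
print("w",w,"yaw",yaw,"rackcentre",c)
u=np.cos(a)*xr+np.array([0,0,np.sin(a)]); n=-np.sin(a)*xr+np.array([0,0,np.cos(a)])
for nm,px,ex,ey in(("r1",(282,185.7),1,-1),("l1",(296.9,183.7),1,1),("l2",(348.9,198.1),-1,1)):
    q=hit("top",px,c+.053*n,n); X=u*ex; Y=yl*ex
    o=q-X*.036-Y*ey*.025-n*.053
    print(nm,"origin",o.round(4),"slope s,y",((o-c)@u).round(4),((o-c)@yl).round(4),"grip-20",(o-.02*X+.08*n).round(4),"grip-8",(o-.008*X+.08*n).round(4))
im=cv2.imread("pics/top0.png"); hsv=cv2.cvtColor(im,cv2.COLOR_BGR2HSV)
for nm,lo,hi,x0,x1 in(("blue",(100,120,40),(125,255,255),160,250),("orange",(5,150,60),(22,255,255),362,445)):
    m=cv2.inRange(hsv,lo,hi); m[:,:x0]=0;m[:,x1:]=0;m[:175]=0;m[265:]=0
    k=cv2.boundingRect(m); pts=cv2.findNonZero(m); b=cv2.boxPoints(cv2.minAreaRect(pts)); W=np.array([hit("top",p,(0,0,.055)) for p in b])
    print(nm,b.round(1).tolist(),W.round(3)[:,:2].tolist(),"c",W.mean(0).round(3),[np.linalg.norm(W[i]-W[i-1]).round(3) for i in range(4)])
print("bottle cap",hit("top",(204,136),(0,0,.17)), "tube",hit("top",(277,243),(0,0,.04)))
E
```

```text
w 0.30728916279345003 yaw 0.11809772400882354 rackcentre [ 0.57333546 -0.01926492  0.072     ]
r1 origin [0.5519 0.0806 0.0675] slope s,y -0.0105 0.1017 grip-20 [0.5003 0.0745 0.1316] grip-8 [0.5111 0.0758 0.1367]
l1 origin [ 0.5632 -0.0169  0.0674] slope s,y -0.0108 0.0035 grip-20 [ 0.5116 -0.023   0.1315] grip-8 [ 0.5224 -0.0218  0.1366]
l2 origin [ 0.5768 -0.1273  0.0677] slope s,y -0.0102 -0.1077 grip-20 [ 0.5613 -0.1292  0.1486] grip-8 [ 0.5505 -0.1304  0.1436]
blue [[165.10000610351562, 247.60000610351562], [175.0, 185.1999969482422], [242.5, 195.89999389648438], [232.60000610351562, 258.29998779296875]] [[0.383, 0.448], [0.593, 0.425], [0.551, 0.196], [0.343, 0.226]] c [0.467 0.324 0.055] [np.float64(0.226), np.float64(0.211), np.float64(0.233), np.float64(0.21)]
orange [[365.70001220703125, 183.1999969482422], [432.29998779296875, 176.60000610351562], [438.5, 239.39999389648438], [372.0, 246.10000610351562]] [[0.584, -0.221], [0.602, -0.449], [0.388, -0.453], [0.371, -0.232]] c [ 0.486 -0.339  0.055] [np.float64(0.213), np.float64(0.229), np.float64(0.215), np.float64(0.222)]
bottle cap [0.72472548 0.30159464 0.17      ] tube [0.39062972 0.08202963 0.04      ]
```

Spacing (~100 mm) and slope position agree for all three, so the fix is good. I'll start with r1, gripping at x≈-10.

```bash
python3 -c "
from h import *
go((.509,.0757,.26),.118)"
```

```text
t 0.1 turn units -3.69 shift now [-14.67 -11.94  -1.26] after turn [ -6.89 -17.62  -1.25] world mm [ 268. -500.   38.] F [-0.3 -0.3 -0.3]
```

```bash
python3 -m crank '[[[0,0,-0.5],-0.75],[[0,0,-0.5],-0.75],[[0,0,-0.25],-0.75],[[0,0,0],-0.75],[[0,0,0],-0.7],[[-0.4,-0.95,0],0],[[-0.4,-0.95,0],0],[[-0.4,-0.95,0],0],[[-0.4,-0.95,0],0],[[-0.4,-0.95,0],0],[[-0.4,-0.95,0],0],[[-0.4,-0.95,0],0]]' 0.6 20
python3 -m crank '[[[-0.4,-0.95,0],0],[[-0.4,-0.95,0],0],[[-0.4,-0.95,0],0],[[-0.4,-0.95,0],0],[[-0.4,-0.95,0],0],[[-0.4,-0.95,0],0],[[-0.4,-0.95,0],0],[[-0.4,-0.95,0],0],[[-0.4,-0.95,0],0],[[-0.4,-0.95,0],0],[[0,0,0],0],[[0,0,0],0]]'
python3 - <<'E'
from h import *
go((.509,.0757,.117),.118)
s=sensors.read_state();cv2.imwrite("pics/w1.png",vision.camera("wrist")[:,:,::-1])
# predicted ear-disc pixels of all three
m=vision.camera_model("wrist");H=np.array(m["hand_eye"]);M=R.from_quat(s["eef_rot"]).as_matrix()
f=200/np.tan(np.radians(m["vertical_fov"]/2))
c=np.array([.57333546,-.01926492,.072]);a=25*np.pi/180;yl=np.array([-np.sin(.1181),np.cos(.1181),0]);xr=np.array([yl[1],-yl[0],0]);u=np.cos(a)*xr+[0,0,np.sin(a)];n=-np.sin(a)*xr+[0,0,np.cos(a)]
for px in((282,185.7),(296.9,183.7),(348.9,198.1)):
    P=hit("top",px,c+.053*n,n); t=M.T@(P-s["ee_pos"]); k=H[:3,:3].T@(t-H[:3,3]); rho=np.hypot(*k[:2]); th=np.arctan2(rho,k[2])
    print([m["cx"]+f*th*k[0]/rho,m["cy"]+f*th*k[1]/rho])
E
```

```text
time: 1.6
ee_pos: [0.3491, 0.3873, 0.2597]
eef_rot: [-0.06, 0.998, -0.0, -0.0]
ft_force: [-0.5, 0.2, -0.0]
width: 0.0524
grip_force: 0.0
time: 3.1
ee_pos: [0.5016, 0.1204, 0.2598]
eef_rot: [-0.06, 0.998, 0.0, -0.0]
ft_force: [-0.3, 0.4, -0.0]
width: 0.0524
grip_force: 0.0
t 3.1 turn units 0.02 shift now [-0.07 -1.51  4.76] after turn [-0.07 -1.51  4.76] world mm [   7.  -45. -143.] F [-0.3  0.4 -0. ]
[np.float64(247.04385047528808), np.float64(244.22571507282152)]
[np.float64(204.00393710043375), np.float64(242.68239433802637)]
[np.float64(95.92585650553562), np.float64(180.4367932660293)]
```

View pics/w1.png

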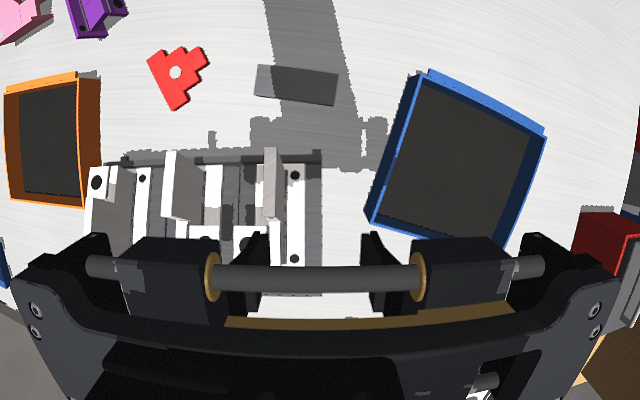

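The wrist view, looking back at the robot, shows the ear discs at about (247,243), (204,239) and (96,182). Those match the predicted pixels. Aligning and descending on r1.

```bash
python3 -m crank '[[[0,-0.75,0],0],[[-0.07,-0.76,0],0],[[0,0,0],0],[[0,0,0.95],0],[[0,0,0.95],0],[[0,0,0.95],0],[[0,0,0.95],0],[[0,0,0.95],0],[[0,0,0],0],[[0,0,0],0]]'
python3 -m crank '[[[0,0,0],0],[[0,0,0],0],[[0,0,0],0],[[0,0,0],0],[[0,0,0],0]]' 0 20
python3 -c "
from h import *
go((.509,.0757,.117),.118)"
```

```text
time: 4.4
ee_pos: [0.5099, 0.0761, 0.1186]
eef_rot: [-0.06, 0.998, 0.0, 0.001]
ft_force: [0.4, 1.2, -0.7]
width: 0.0522
grip_force: 0.0
time: 5.03
ee_pos: [0.5094, 0.0757, 0.1176]
eef_rot: [-0.06, 0.998, 0.0, 0.0]
ft_force: [1.3, -2.1, -2.1]
width: 0.0114
grip_force: 20.0
t 5.03 turn units 0.02 shift now [0.01 0.   0.02] after turn [0.01 0.   0.02] world mm [-0. -0. -1.] F [ 1.3 -2.1 -2.1]
```

```bash
python3 -m crank '[[[0,0,-0.2],0],[[0,0,-0.3],0],[[0,0,-0.5],0],[[0,0,-0.7],0],[[0,0,-0.7],0],[[0,0,-0.7],0],[[0,0,-0.7],0],[[0,0,-0.7],0],[[0,0,-0.7],0],[[0,0,-0.6],0],[[0,0,-0.3],0],[[0,0,0],0]]'
python3 - <<'E'
from h import *
cv2.imwrite("pics/s2.png",cv2.resize(vision.camera("side")[60:260,200:440],None,fx=3,fy=3,interpolation=cv2.INTER_CUBIC)[:,:,::-1])
go((.491,-.338,.29),.05)
E
```

```text
time: 6.52
ee_pos: [0.5097, 0.0751, 0.3009]
eef_rot: [-0.06, 0.998, 0.0, 0.0]
ft_force: [-1.1, 0.1, -4.9]
width: 0.0118
grip_force: 20.0
t 6.58 turn units 0.5 shift now [  2.25 -13.6    0.34] after turn [  1.3  -13.72   0.34] world mm [ -18. -413.  -10.] F [-0.4 -0.3 -4. ]
```

View pics/s2.png

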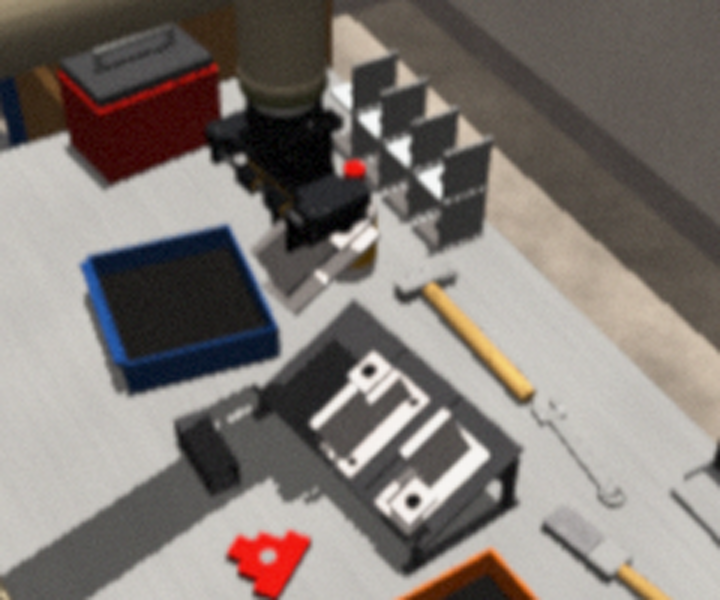

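r1 is held, still leaning about 25°, and clear of the rack. Carrying it over the orange bin.

```bash
python3 -m crank '[[[0.1,-0.4,0],0.25],[[0.1,-0.7,0],0.25],[[0.1,-0.9,0],0],[[0.12,-0.95,0],0],[[0.12,-0.95,0],0],[[0.12,-0.95,0],0],[[0.12,-0.95,0],0],[[0.12,-0.95,0],0],[[0.12,-0.95,0],0],[[0.12,-0.95,0],0],[[0.12,-0.95,0],0],[[0.12,-0.95,0],0]]'
python3 -m crank '[[[0.12,-0.95,0],0],[[0.12,-0.95,0],0],[[0.12,-0.8,0],0],[[0,-0.5,0.3],0],[[0,0,0.7],0],[[0,0,0.9],0],[[0,0,0.9],0],[[0,0,0.7],0],[[0,0,0.4],0],[[0,0,0],0],[[0,0,0],0],[[0,0,0],0]]'
python3 -c "
from h import *
go((.481,-.338,.155),.05)"
```

```text
time: 8.07
ee_pos: [0.4842, -0.2459, 0.3004]
eef_rot: [-0.023, 1.0, -0.0, -0.0]
ft_force: [0.7, -0.1, -4.4]
width: 0.0122
grip_force: 20.0
time: 9.57
ee_pos: [0.4799, -0.34, 0.1843]
eef_rot: [-0.025, 1.0, -0.0, 0.001]
ft_force: [-0.0, -0.7, -3.9]
width: 0.0122
grip_force: 20.0
t 9.57 turn units -0.0 shift now [-0.04  0.06  0.98] after turn [-0.04  0.06  0.98] world mm [  1.   2. -29.] F [-0.  -0.7 -3.9]
```

```bash
python3 -m crank '[[[0,0,0.4],0],[[0,0,0.5],0],[[0,0,0.4],0],[[0,0,0],0],[[0,0,0],0]]' 0 10
python3 - <<'E'
from h import *
cv2.imwrite("pics/s3.png",cv2.resize(vision.camera("side")[180:340,280:440],None,fx=3.5,fy=3.5,interpolation=cv2.INTER_CUBIC)[:,:,::-1])
go((.481,-.338,.12),.05)
E
```

```text
time: 10.2
ee_pos: [0.4797, -0.3399, 0.1447]
eef_rot: [-0.025, 1.0, -0.0, 0.0]
ft_force: [-0.2, -1.1, -3.4]
width: 0.0119
grip_force: 10.0
t 10.25 turn units -0.0 shift now [-0.04  0.06  0.83] after turn [-0.04  0.06  0.83] world mm [  1.   2. -25.] F [ 0.  -0.2 -3.2]
```

View pics/s3.png

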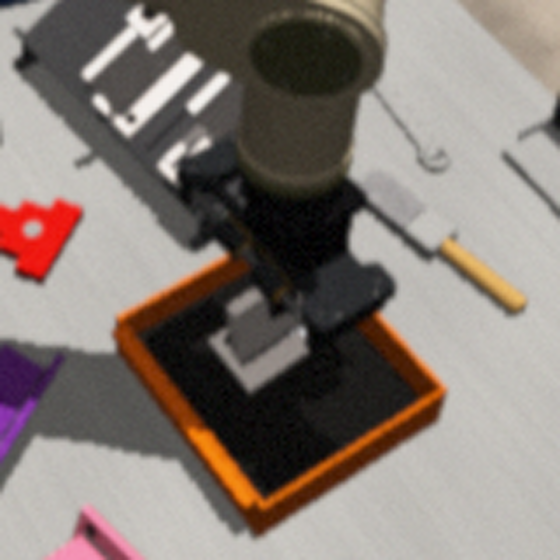

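r1 hangs inside the orange bin, with its low end still up. I'll feel downward in small steps.

```bash
python3 -m crank '[[[0,0,0.25],0],[[0,0,0.25],0],[[0,0,0.15],0],[[0,0,0],0]]'|grep -E "ee_pos|ft|wid"
for i in 1; do python3 -m crank '[[[0,0,0.1],0],[[0,0,0.05],0],[[0,0,0],0]]'|grep -E "ee_pos|ft|wid"; done
```

```text
ee_pos: [0.4794, -0.3395, 0.1245]
ft_force: [0.8, 0.5, -3.4]
width: 0.0121
ee_pos: [0.4795, -0.3397, 0.1204]
ft_force: [0.1, 0.2, -4.2]
width: 0.0117
```

```bash
python3 -m crank '[[[0,0,0.1],0],[[0,0,0.05],0],[[0,0,0],0]]'|grep -E "ee_pos|ft|wid"
```

```text
ee_pos: [0.4795, -0.3396, 0.1158]
ft_force: [-0.6, -0.3, -4.4]
width: 0.0118
```

```bash
python3 -m crank '[[[0,0,0.1],0],[[0,0,0.05],0],[[0,0,0],0]]'|grep -E "ee_pos|ft|wid"
```

```text
ee_pos: [0.4795, -0.3396, 0.1114]
ft_force: [1.2, 0.5, -4.9]
width: 0.0119
```

```bash
python3 -m crank '[[[0,0,0.1],0],[[0,0,0.05],0],[[0,0,0],0]]'|grep -E "ee_pos|ft|wid"
```

```text
ee_pos: [0.4795, -0.3396, 0.1068]
ft_force: [0.2, -0.2, -4.7]
width: 0.0121
```

```bash
python3 -m crank '[[[0,0,0.1],0],[[0,0,0.05],0],[[0,0,0],0]]'|grep -E "ee_pos|ft|wid"
```

```text
ee_pos: [0.4795, -0.3396, 0.1023]
ft_force: [0.3, 0.0, -4.4]
width: 0.0117
```

```bash
python3 -m crank '[[[0,0,0.1],0],[[0,0,0.05],0],[[0,0,0],0]]'|grep -E "ee_pos|ft|wid"
```

```text
ee_pos: [0.4795, -0.3396, 0.0979]
ft_force: [-0.1, 0.6, -2.6]
width: 0.0119
```

```bash
python3 -m crank '[[[0,0,0.1],0],[[0,0,0],0]]'|grep -E "ee_pos|ft|wid"
```

```text
ee_pos: [0.4794, -0.3395, 0.0947]
ft_force: [0.6, 0.1, -4.3]
width: 0.0121
```

```bash
python3 -m crank '[[[0,0,0.1],0],[[0,0,0],0]]'|grep -E "ee_pos|ft|wid"
```

```text
ee_pos: [0.4794, -0.3396, 0.0917]
ft_force: [1.5, -0.2, -4.1]
width: 0.0118
```

```bash
python3 -m crank '[[[0,0,0.1],0],[[0,0,0],0]]'|grep -E "ee_pos|ft|wid"
```

```text
ee_pos: [0.4794, -0.3396, 0.0887]
ft_force: [0.3, -0.5, -3.4]
width: 0.012
```

```bash
python3 -m crank '[[[0,0,0.1],0],[[0,0,0],0]]'|grep -E "ee_pos|ft|wid"
```

```text
ee_pos: [0.4795, -0.3397, 0.0858]
ft_force: [-0.7, -0.3, -4.5]
width: 0.0121
```

```bash
python3 -m crank '[[[0,0,0.1],0],[[0,0,0],0]]'|grep -E "ee_pos|ft|wid"
```

```text
ee_pos: [0.4809, -0.3397, 0.0838]
ft_force: [3.4, 1.4, 2.6]
width: 0.0117
```

```bash
python3 -m crank '[[[0,0,0.1],0],[[0,0,0],0]]'|grep -E "ee_pos|ft|wid"
python3 - <<'E'
from h import *
cv2.imwrite("pics/s4.png",cv2.resize(vision.camera("side")[220:320,310:410],None,fx=5.5,fy=5.5,interpolation=cv2.INTER_CUBIC)[:,:,::-1])
E
```

```text
ee_pos: [0.4813, -0.3399, 0.081]
ft_force: [4.3, 0.5, 3.9]
width: 0.012
```

View pics/s4.png

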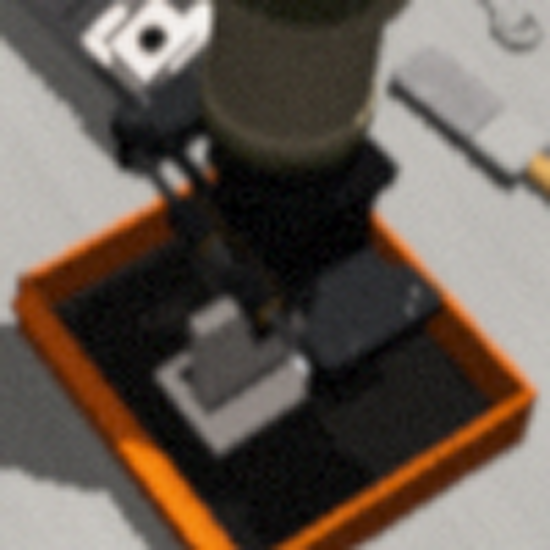

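r1's tall-end foot edge touches at TCP z≈0.085, which puts the mat about 8 mm up. It's still leaning, so I'll back off 35 mm toward the robot. Then I'll lay it flat by swinging the grip along the arc about that edge.

```bash
python3 -m crank '[[[0,0,-0.2],0],[[0,0,-0.2],0],[[0.4,0,0],0],[[0.4,0,0],0],[[0.37,0,0],0],[[0,0,0],0],[[0,0,0.15],0],[[0,0,0.1],0],[[0,0,0],0]]'|grep -E "ee_pos|ft|wid"
```

```text
ee_pos: [0.4445, -0.3412, 0.084]
ft_force: [-0.6, -0.4, -4.6]
width: 0.0116
```

```bash
python3 -m crank '[[[0,0,0.1],0],[[0,0,0.05],0],[[0,0,0],0]]'|grep -E "ee_pos|ft|wid"
```

```text
ee_pos: [0.4457, -0.3416, 0.0807]
ft_force: [3.6, -0.1, 2.7]
width: 0.0121
```

```bash
python3 -m crank '[[[-0.14,0,0.03],0],[[-0.14,0,0.03],0],[[-0.14,0,0.04],0],[[-0.13,0,0.04],0],[[0,0,0],0]]'|grep -E "ee_pos|ft|wid"
```

```text
ee_pos: [0.4604, -0.3414, 0.0762]
ft_force: [-6.5, 0.6, 10.2]
width: 0.012
```

```bash
python3 -m crank '[[[-0.13,0,0.05],0],[[-0.13,0,0.05],0],[[0,0,0],0]]'|grep -E "ee_pos|ft|wid"
```

```text
ee_pos: [0.4681, -0.3413, 0.0734]
ft_force: [-5.5, -0.3, 10.9]
width: 0.0121
```

```bash
python3 -m crank '[[[-0.13,0,0.06],0],[[-0.13,0,0.06],0],[[-0.12,0,0.06],0],[[0,0,0],0]]'|grep -E "ee_pos|ft|wid"
python3 - <<'E'
from h import *
cv2.imwrite("pics/s5.png",np.hstack([cv2.resize(vision.camera("side")[220:320,310:410],None,fx=4,fy=4,interpolation=cv2.INTER_CUBIC),cv2.resize(vision.camera("top")[160:260,350:450],None,fx=4,fy=4,interpolation=cv2.INTER_CUBIC)])[:,:,::-1])
E
```

```text
ee_pos: [0.4794, -0.3409, 0.068]
ft_force: [-6.2, -0.6, 10.7]
width: 0.0121
```

View pics/s5.png

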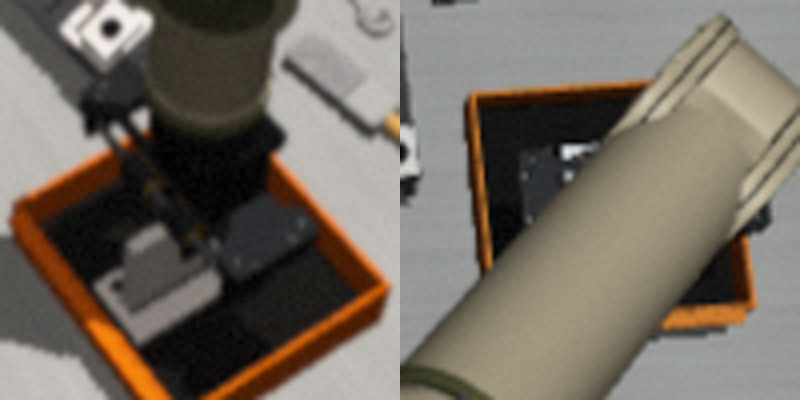

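r1's foot is coming down flat, with contact steady at about 15 N. I'll finish the swing, relax the pressure, and release.

```bash
python3 -m crank '[[[-0.13,0,0.02],0],[[-0.13,0,0.02],0],[[0,0,0],0]]'|grep -E "ee_pos|ft|wid"
python3 -m crank '[[[0,0,0],0],[[0,0,0],0]]' 0 4|grep -E "ee_pos|ft|wid"
```

```text
ee_pos: [0.4873, -0.3406, 0.0669]
ft_force: [-6.0, -1.2, 10.8]
width: 0.0119
ee_pos: [0.4878, -0.3404, 0.0666]
ft_force: [-3.6, -4.4, 5.1]
width: 0.0119
```

```bash
python3 -m crank '[[[0,0,0.06],0],[[0,0,0],0]]' 0 4|grep -E "ee_pos|ft|wid"
python3 -m crank '[[[0,0,0],0],[[0,0,0],0],[[0,0,0],0]]' 0.35|grep -E "ee_pos|ft|wid"
python3 -m crank '[[[0,0,-0.4],0],[[0,0,-0.8],0],[[0,0,-0.95],0],[[0,0,-0.95],0],[[0,0,-0.95],0],[[0,0,-0.95],0],[[0,0,-0.95],0],[[0,0,-0.6],0],[[0,0,0],0]]'|grep -E "time|ee_pos|ft|wid"
python3 - <<'E'
from h import *
go((.5613,-.1292,.24),.118)
go((.5613,-.1292,.1299),.118)
a,b=vision.camera("wrist"),vision.camera("side")[220:320,310:410]
cv2.imwrite("pics/s6.png",np.hstack([cv2.resize(a,(640,400)),])[:,:,::-1])
cv2.imwrite("pics/s6b.png",cv2.resize(b,None,fx=5,fy=5,interpolation=cv2.INTER_CUBIC)[:,:,::-1])
E
```

```text
ee_pos: [0.4884, -0.3403, 0.0649]
ft_force: [-0.7, -4.6, 4.4]
width: 0.0118
ee_pos: [0.488, -0.3385, 0.064]
ft_force: [0.8, -0.2, 0.7]
width: 0.0287
time: 20.02
ee_pos: [0.4883, -0.3396, 0.2621]
ft_force: [-0.2, -0.7, -0.1]
width: 0.0303
t 20.02 turn units -0.49 shift now [-2.78  6.88  0.74] after turn [-3.24  6.68  0.74] world mm [ 73. 210. -22.] F [-0.2 -0.7 -0.1]
t 20.02 turn units -0.49 shift now [-2.77  6.89  4.41] after turn [-3.23  6.68  4.41] world mm [  73.  210. -132.] F [-0.2 -0.7 -0.1]
```

View pics/s6b.png

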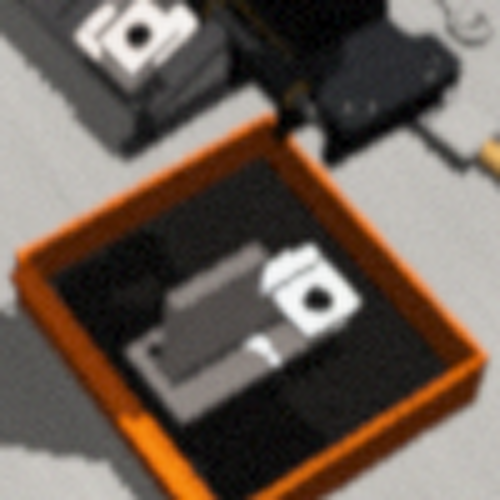

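r1 stands flat in the orange bin, with its ear disc at (318,299) in the crop and the foot square. Next is l2, the rightmost one.

```bash
python3 -m crank '[[[0,0,0],-0.49],[[-0.45,0.9,0],0],[[-0.45,0.95,0],0],[[-0.45,0.95,0],0],[[-0.45,0.95,0],0],[[-0.45,0.95,0],0],[[-0.5,0.95,0],0],[[-0.45,0.98,0],0],[[0,0,0],0],[[0,0,0],0]]' 0.6 20 |grep -E "ee_pos|ft|wid"; python3 -c "
from h import *
go((.5613,-.1292,.1299),.118)"
```

```text
ee_pos: [0.5592, -0.131, 0.2601]
ft_force: [-0.2, 0.1, -0.2]
width: 0.0521
t 21.38 turn units -0.0 shift now [-0.08  0.05  4.34] after turn [-0.08  0.05  4.34] world mm [   2.    2. -130.] F [-0.2  0.1 -0.2]
```

```bash
python3 -m crank '[[[-0.08,0.05,0.7],0],[[0,0,0.9],0],[[0,0,0.9],0],[[0,0,0.9],0],[[0,0,0.6],0],[[0,0,0.34],0],[[0,0,0],0]]'|grep -E "ee_pos|ft|wid"
python3 -m crank '[[[0,0,0],0],[[0,0,0],0],[[0,0,0],0],[[0,0,0],0],[[0,0,0],0]]' 0 20|grep -E "ee_pos|ft|wid|grip"
```

```text
ee_pos: [0.5618, -0.129, 0.1305]
ft_force: [-0.2, -0.8, -0.6]
width: 0.0524
ee_pos: [0.5619, -0.1283, 0.1307]
ft_force: [1.2, -1.5, -3.5]
width: 0.0116
grip_force: 20.0
```

```bash
python3 -m crank '[[[0,0,-0.2],0],[[0,0,-0.3],0],[[0,0,-0.5],0],[[0,0,-0.7],0],[[0,0,-0.7],0],[[0,0,-0.7],0],[[0,0,-0.7],0],[[0,0,-0.7],0],[[0,0,-0.7],0],[[0,0,-0.6],0],[[0,0,-0.3],0],[[0,0,0],0]]'
python3 -c "
from h import *
go((.4427,.2778,.17),-.15)"
```

```text
time: 24.38
ee_pos: [0.5621, -0.1287, 0.3141]
eef_rot: [-0.059, 0.998, -0.0, 0.0]
ft_force: [0.1, -0.3, -4.0]
width: 0.0119
grip_force: 20.0
t 24.38 turn units 1.92 shift now [ 2.36 13.93  4.8 ] after turn [ 5.97 12.8   4.8 ] world mm [-119.  407. -144.] F [ 0.1 -0.3 -4. ]
```

```bash
python3 -m crank '[[[0.1,0.5,0],0],[[0.15,0.8,0],0],[[0.16,0.95,0],0],[[0.16,0.95,0],0],[[0.16,0.95,0],0],[[0.16,0.95,0],0],[[0.16,0.95,0],0],[[0.16,0.95,0],0],[[0.16,0.95,0],0],[[0.16,0.95,0],0],[[0.16,0.95,0],0],[[0.16,0.95,0],0]]'|grep -E "ee_pos|ft|wid"
python3 -m crank '[[[0.16,0.95,0],0],[[0.16,0.95,0],0],[[0.16,0.8,0],0],[[0.05,0.5,0],0.5],[[0,0,0.6],0.5],[[0,0,0.8],0.5],[[0,0,0.9],0.42],[[0,0,0.8],0],[[0,0,0.8],0],[[0,0,0.5],0],[[0,0,0],0],[[0,0,0],0]]'|grep -E "ee_pos|ft|wid"
python3 -c "
from h import *
go((.4427,.2778,.17),-.15)"
```

```text
ee_pos: [0.4672, 0.1881, 0.3131]
ft_force: [-0.6, 0.2, -2.7]
width: 0.0121
ee_pos: [0.4417, 0.2804, 0.1826]
ft_force: [0.4, -0.6, -3.5]
width: 0.0119
t 27.38 turn units 0.0 shift now [-0.05 -0.08  0.42] after turn [-0.05 -0.08  0.42] world mm [  1.  -3. -13.] F [ 0.4 -0.6 -3.5]
```

```bash
python3 -m crank '[[[-0.05,-0.08,0.5],0],[[0,0,0.5],0],[[0,0,0.4],0],[[0,0,0],0]]' 0 10|grep -E "ee_pos|ft|wid"
```

```text
ee_pos: [0.4419, 0.2769, 0.1384]
ft_force: [1.0, 0.0, -4.0]
width: 0.012
```

```bash
python3 -m crank '[[[0,0,0.1],0],[[0,0,0.05],0],[[0,0,0],0]]'|grep -E "ee_pos|ft|wid"
```

```text
ee_pos: [0.4426, 0.2775, 0.1354]
ft_force: [-0.7, 0.1, -2.8]
width: 0.012
```

```bash
python3 -m crank '[[[0,0,0.1],0],[[0,0,0.05],0],[[0,0,0],0]]'|grep -E "ee_pos|ft|wid"
```

```text
ee_pos: [0.4425, 0.2773, 0.1306]
ft_force: [0.2, 0.4, -4.2]
width: 0.012
```

```bash
python3 -m crank '[[[0,0,0.1],0],[[0,0,0.05],0],[[0,0,0],0]]'|grep -E "ee_pos|ft|wid"
```

```text
ee_pos: [0.4425, 0.2773, 0.1261]
ft_force: [-0.5, 0.5, -3.6]
width: 0.0118
```

```bash
python3 -m crank '[[[0,0,0.1],0],[[0,0,0.05],0],[[0,0,0],0]]'|grep -E "ee_pos|ft|wid"
```

```text
ee_pos: [0.4425, 0.2773, 0.1216]
ft_force: [0.2, 1.3, -3.6]
width: 0.0118
```

```bash
python3 -m crank '[[[0,0,0.1],0],[[0,0,0.05],0],[[0,0,0],0]]'|grep -E "ee_pos|ft|wid"
```

```text
ee_pos: [0.4425, 0.2773, 0.1171]
ft_force: [0.4, 0.5, -3.0]
width: 0.0115
```

```bash
python3 -m crank '[[[0,0,0.1],0],[[0,0,0],0]]'|grep -E "ee_pos|ft|wid"
```

```text
ee_pos: [0.4425, 0.2773, 0.114]
ft_force: [-0.6, 0.2, -4.3]
width: 0.0122
```

```bash
python3 -m crank '[[[0,0,0.1],0],[[0,0,0],0]]'|grep -E "ee_pos|ft|wid"
```

```text
ee_pos: [0.4424, 0.2773, 0.111]
ft_force: [-0.0, -0.7, -3.9]
width: 0.0118
```

```bash
python3 -m crank '[[[0,0,0.1],0],[[0,0,0],0]]'|grep -E "ee_pos|ft|wid"
```

```text
ee_pos: [0.4427, 0.2775, 0.1082]
ft_force: [0.1, 0.9, -3.1]
width: 0.0116
```

```bash
python3 -m crank '[[[0,0,0.1],0],[[0,0,0],0]]'|grep -E "ee_pos|ft|wid"
```

```text
ee_pos: [0.4438, 0.2775, 0.1061]
ft_force: [3.2, -1.8, 4.6]
width: 0.0116
```

```bash
python3 -m crank '[[[0,0,0.1],0],[[0,0,0],0]]'|grep -E "ee_pos|ft|wid"
```

```text
ee_pos: [0.4449, 0.2775, 0.1039]
ft_force: [5.3, -2.3, 9.2]
width: 0.012
```

```bash
python3 -m crank '[[[0,0,0.1],0],[[0,0,0],0]]'|grep -E "ee_pos|ft|wid"
```

```text
ee_pos: [0.4453, 0.2774, 0.1012]
ft_force: [6.7, -2.4, 10.2]
width: 0.0117
```

Contact at TCP z≈0.107, so the blue mat is about 17 mm up. Swinging l2 flat.

```bash
python3 -m crank '[[[-0.15,0,0.03],0],[[-0.15,0,0.03],0],[[-0.15,0,0.07],0],[[-0.15,0,0.07],0],[[0,0,0],0]]'|grep -E "ee_pos|ft|wid"
```

```text
ee_pos: [0.4604, 0.2747, 0.0928]
ft_force: [1.8, -0.5, 1.1]
width: 0.0119
```

```bash
python3 -m crank '[[[-0.14,0,0.08],0],[[-0.14,0,0.08],0],[[-0.13,0,0.09],0],[[0,0,0],0]]'|grep -E "ee_pos|ft|wid"
```

```text
ee_pos: [0.4723, 0.2726, 0.0851]
ft_force: [-0.4, -0.8, -3.7]
width: 0.0123
```

```bash
python3 -m crank '[[[-0.05,0,0.1],0],[[0,0,0],0]]'|grep -E "ee_pos|ft|wid"
```

```text
ee_pos: [0.4744, 0.2725, 0.0828]
ft_force: [0.4, -0.7, -1.9]
width: 0.0118
```

```bash
python3 -m crank '[[[-0.05,0,0.1],0],[[0,0,0],0]]'|grep -E "ee_pos|ft|wid"
```

```text
ee_pos: [0.4759, 0.2725, 0.0798]
ft_force: [2.3, 0.3, -0.3]
width: 0.0122
```

```bash
python3 -m crank '[[[-0.05,0,0.1],0],[[0,0,0],0]]'|grep -E "ee_pos|ft|wid"
```

```text
ee_pos: [0.4765, 0.2725, 0.0773]
ft_force: [-5.0, -1.7, 10.6]
width: 0.0119
```

```bash
python3 -m crank '[[[-0.1,0,0],0],[[0,0,0],0]]' 0 4|grep -E "ee_pos|ft|wid"
python3 -m crank '[[[0,0,0.06],0],[[0,0,0],0]]'|grep -E "ee_pos|ft|wid"
```

```text
ee_pos: [0.4797, 0.2723, 0.0769]
ft_force: [-3.5, 1.5, 3.4]
width: 0.0123
ee_pos: [0.4804, 0.2722, 0.0752]
ft_force: [-0.7, 2.3, 4.2]
width: 0.012
```

```bash
python3 -m crank '[[[0,0,0],0],[[0,0,0],0],[[0,0,0],0]]' 0.35|grep -E "ee_pos|ft|wid"
python3 -m crank '[[[0,0,-0.4],0],[[0,0,-0.8],0],[[0,0,-0.95],0],[[0,0,-0.95],0],[[0,0,-0.95],0],[[0,0,-0.95],0],[[0,0,-0.95],0],[[0,0,-0.6],0],[[0,0,0],0]]'|grep -E "time|ee_pos|ft|wid"
python3 - <<'E'
from h import *
go((.5206,-.022,.117),.118)
for n in ("side","top","wrist"): cv2.imwrite(f"pics/b_{n}.png",vision.camera(n)[:,:,::-1])
# black disc of l2's ear in side view: predict for flat pose at mat .017
m=vision.camera_model("side");T=np.array(m["camera_from_world"]);f=200/np.tan(np.radians(m["vertical_fov"]/2))
X=np.array([np.cos(.15),-np.sin(.15),0]);Y=np.array([-X[1],X[0],0])
g=np.array([.4802,.2722,0]); o=g-.02*X+[0,0,.017]
for nm,P in(("ear",o-.036*X-.025*Y+[0,0,.053]),("webtop",o+.023*X+[0,0,.095]),("foot far L",o+.065*X+.03*Y+[0,0,.008])):
    k=T[:3,:3]@P+T[:3,3]; print(nm,(m["cx"]+f*k[0]/k[2]).round(1),(m["cy"]+f*k[1]/k[2]).round(1))
im=cv2.imread("pics/b_side.png",0)[125:195,220:300]
_,L,S,C=cv2.connectedComponentsWithStats((im>150).astype(np.uint8)); print([(s[:5].tolist(),(c+[220,125]).round(1).tolist()) for s,c in zip(S,C)][1:] )
E
```

```text
ee_pos: [0.4799, 0.2715, 0.0747]
ft_force: [-0.5, -0.6, -0.2]
width: 0.0287
time: 35.12
ee_pos: [0.4805, 0.2719, 0.2727]
ft_force: [-0.1, 0.4, 0.3]
width: 0.0303
t 35.12 turn units -1.92 shift now [-2.78 -9.5   5.18] after turn [-0.17 -9.9   5.17] world mm [  40. -294. -156.] F [-0.1  0.4  0.3]
ear 254.0 168.7
webtop 266.1 152.4
foot far L 275.7 161.5
[([0, 0, 80, 70, 2380], [258.6, 149.5]), ([48, 24, 9, 4, 25], [272.2, 150.7]), ([49, 40, 13, 9, 58], [275.9, 169.9])]
```

l2 is released and the force is zero. Now l1, the middle one.

```bash
python3 -m crank '[[[0,0,0],-0.96],[[0,0,0],-0.96],[[0,-0.9,0],0],[[0,-0.95,0],0],[[0,-0.95,0],0],[[0,-0.95,0],0],[[0,-0.95,0],0],[[0,-0.95,0],0],[[0,-0.95,0],0],[[0,-0.95,0],0],[[0,-0.95,0],0],[[-0.17,-0.95,0],0]]' 0.6 20|grep -E "ee_pos|ft|wid"
python3 -m crank '[[[0,-0.45,0],0],[[0,0,0],0],[[0,0,0],0]]'|grep -E "ee_pos|ft|wid"
python3 -c "
from h import *
go((.5206,-.022,.117),.118)"
```

```text
ee_pos: [0.518, -0.0101, 0.2704]
ft_force: [-0.3, 0.6, 0.7]
width: 0.0522
ee_pos: [0.5199, -0.0212, 0.2711]
ft_force: [0.4, -0.1, 0.2]
width: 0.0521
t 37.15 turn units 0.01 shift now [-0.02 -0.03  5.14] after turn [-0.02 -0.03  5.14] world mm [   1.   -1. -154.] F [ 0.4 -0.1  0.2]
```

```bash
python3 -m crank '[[[0,-0.03,0.8],0],[[0,0,0.95],0],[[0,0,0.95],0],[[0,0,0.95],0],[[0,0,0.8],0],[[0,0,0.45],0],[[0,0,0.2],0],[[0,0,0],0]]'|grep -E "ee_pos|ft|wid"
python3 -m crank '[[[0,0,0],0],[[0,0,0],0],[[0,0,0],0],[[0,0,0],0],[[0,0,0],0]]' 0 20|grep -E "ee_pos|ft|wid|grip"
```

```text
ee_pos: [0.5204, -0.0232, 0.1187]
ft_force: [0.5, -0.4, -0.0]
width: 0.052
ee_pos: [0.5202, -0.0237, 0.1184]
ft_force: [1.3, 1.3, -3.8]
width: 0.012
grip_force: 20.0
```

```bash
python3 -m crank '[[[0,0,-0.2],0],[[0,0,-0.3],0],[[0,0,-0.5],0],[[0,0,-0.7],0],[[0,0,-0.7],0],[[0,0,-0.7],0],[[0,0,-0.7],0],[[0,0,-0.7],0],[[0,0,-0.7],0],[[0,0,-0.6],0],[[0,0,-0.3],0],[[0,0,0],0]]'
python3 -c "
from h import *
go((.431,.381,.14),-.15)"
```

```text
time: 40.28
ee_pos: [0.5204, -0.0235, 0.3018]
eef_rot: [-0.059, 0.998, 0.0, 0.0]
ft_force: [-0.7, 0.2, -5.1]
width: 0.0121
grip_force: 20.0
t 40.27 turn units 1.92 shift now [ 1.37 13.74  5.39] after turn [ 4.96 12.89  5.39] world mm [ -89.  404. -162.] F [-0.7  0.2 -5.1]
```

```bash
python3 -m crank '[[[0.05,0.5,0],0],[[0.1,0.8,0],0],[[0.1,0.95,0],0],[[0.1,0.95,0],0],[[0.1,0.95,0],0],[[0.1,0.95,0],0],[[0.1,0.95,0],0],[[0.1,0.95,0],0],[[0.1,0.95,0],0],[[0.1,0.95,0],0],[[0.1,0.95,0],0],[[0.1,0.95,0],0]]'|grep -E "ee_pos|ft|wid"
python3 -m crank '[[[0.1,0.95,0],0],[[0.1,0.95,0],0],[[0.02,0.6,0],0.5],[[0,0.4,0],0.5],[[0,0,0.3],0.5],[[0,0,0.8],0.42],[[0,0,0.9],0],[[0,0,0.8],0],[[0,0,0.8],0],[[0,0,0.5],0],[[0,0,0],0],[[0,0,0],0]]'|grep -E "ee_pos|ft|wid"
python3 -c "
from h import *
go((.431,.381,.14),-.15)"
```

```text
ee_pos: [0.4462, 0.2959, 0.3005]
ft_force: [0.4, 0.5, -5.7]
width: 0.0115
ee_pos: [0.4319, 0.3804, 0.1794]
ft_force: [1.1, 0.9, -5.3]
width: 0.012
t 43.27 turn units 0.0 shift now [0.03 0.01 1.31] after turn [0.03 0.01 1.31] world mm [ -1.   1. -39.] F [ 1.1  0.9 -5.3]
```

```bash
python3 -m crank '[[[0,0,0.5],0],[[0,0,0.7],0],[[0,0,0.6],0],[[0,0,0.4],0],[[0,0,0.15],0],[[0,0,0],0],[[0,0,0],0]]' 0 10|grep -E "ee_pos|ft|wid"
```

```text
ee_pos: [0.4344, 0.3797, 0.1094]
ft_force: [4.8, -3.0, 1.8]
width: 0.0119
```

```bash
python3 -m crank '[[[0,0,0.1],0],[[0,0,0.05],0],[[0,0,0],0]]'|grep -E "ee_pos|ft|wid"
```

```text
ee_pos: [0.436, 0.3794, 0.1058]
ft_force: [9.3, -3.8, 6.2]
width: 0.0119
```

```bash
python3 -m crank '[[[0,0,0.1],0],[[0,0,0],0]]'|grep -E "ee_pos|ft|wid"
```

```text
ee_pos: [0.4362, 0.3794, 0.1028]
ft_force: [9.8, -4.4, 5.7]
width: 0.0119
```

```bash
python3 -m crank '[[[0,0,0.1],0],[[0,0,0],0]]'|grep -E "ee_pos|ft|wid"
```

```text
ee_pos: [0.4351, 0.3797, 0.0999]
ft_force: [4.7, -5.6, 10.0]
width: 0.0118
```

Contact came 15 mm earlier than expected, with a sideways force, so I need to look. This is my last view, so it's a mosaic.

Run:
```python
from h import *
b=cv2.imread("pics/b_side.png"); bt=cv2.imread("pics/b_top.png")
s=vision.camera("side")[:,:,::-1]; t=vision.camera("top")[:,:,::-1]; w=vision.camera("wrist")[:,:,::-1]
k=lambda im,x,y:cv2.resize(np.ascontiguousarray(im[y:y+84,x:x+112]),(400,300),interpolation=cv2.INTER_CUBIC)
cv2.imwrite("pics/m.png",np.vstack([np.hstack([k(b,206,115),k(bt,150,178)]),np.hstack([k(s,206,115),cv2.resize(np.ascontiguousarray(w),(400,300))])]))
cv2.imwrite("pics/c_side.png",s)
```

```text
(no output)
```

View pics/m.png

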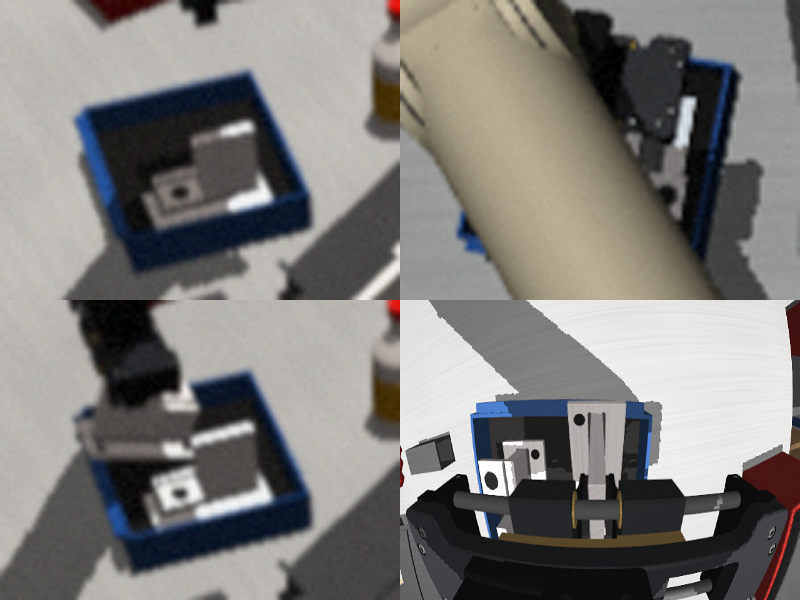

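l2 stands flat and upright in the blue bin (upper left). l1's tall-end foot edge is resting on the near rim, at the top of the wrist view around (590,405), and l1 has already swung nearly level. I'll lift it, move inward, and lower again.

```bash
python3 -m crank '[[[0,0,-0.4],0],[[0,0,-0.6],0],[[0,0,-0.5],0],[[0,0,0],0]]' |grep -E "time|ee_pos|ft|wid"
python3 -c "
from h import *
go((.477,.374,.11),-.15)"
```

```text
time: 45.68
ee_pos: [0.4323, 0.3807, 0.1442]
ft_force: [0.6, 0.1, -5.3]
width: 0.0118
t 45.67 turn units 0.0 shift now [-1.51 -0.    1.14] after turn [-1.51 -0.    1.14] world mm [ 45.  -7. -34.] F [ 0.6  0.1 -5.3]
```

```bash
python3 -m crank '[[[-0.5,0,0],0],[[-0.5,0,0],0],[[-0.5,0,0],0],[[0,0,0.4],0],[[0,0,0.5],0],[[0,0,0.35],0],[[0,0,0],0],[[0,0,0],0]]' |grep -E "ee_pos|ft|wid"
```

```text
ee_pos: [0.4762, 0.3734, 0.1053]
ft_force: [0.9, -0.7, -5.6]
width: 0.012
```

```bash
python3 -m crank '[[[0,0,0.1],0],[[0,0,0.05],0],[[0,0,0],0]]'|grep -E "ee_pos|ft|wid"
```

```text
ee_pos: [0.4763, 0.3735, 0.1009]
ft_force: [-2.1, 0.0, -1.6]
width: 0.012
```

```bash
python3 -m crank '[[[0,0,0.1],0],[[0,0,0.05],0],[[0,0,0],0]]'|grep -E "ee_pos|ft|wid"
```

```text
ee_pos: [0.4755, 0.374, 0.0967]
ft_force: [-6.0, 0.8, 5.4]
width: 0.0119
```

```bash
python3 -m crank '[[[0,0,0.1],0],[[0,0,0.05],0],[[0,0,0],0]]'|grep -E "ee_pos|ft|wid"
```

```text
ee_pos: [0.476, 0.3736, 0.0916]
ft_force: [-3.5, 1.4, 1.7]
width: 0.0118
```

```bash
python3 -m crank '[[[0.15,0,0.08],0],[[0.15,0,0.08],0],[[0,0,0],0]]'|grep -E "ee_pos|ft|wid"
```

```text
ee_pos: [0.4668, 0.3741, 0.0859]
ft_force: [-0.6, 0.9, -4.3]
width: 0.0122
```

```bash
python3 -m crank '[[[0.12,0,0.08],0],[[0.12,0,0.08],0],[[0,0,0],0]]'|grep -E "ee_pos|ft|wid"
```

```text
ee_pos: [0.4597, 0.3755, 0.0815]
ft_force: [-1.2, -0.5, -2.7]
width: 0.0121
```

```bash
python3 -m crank '[[[0,0,0.1],0],[[0,0,0],0]]'|grep -E "ee_pos|ft|wid"
```

```text
ee_pos: [0.4599, 0.3758, 0.0788]
ft_force: [-0.0, 0.8, -1.8]
width: 0.0122
```

```bash
python3 -m crank '[[[0,0,0.1],0],[[0,0,0],0]]'|grep -E "ee_pos|ft|wid"
```

```text
ee_pos: [0.4601, 0.3757, 0.0756]
ft_force: [-0.7, 0.6, -1.4]
width: 0.0117
```

```bash
python3 -m crank '[[[0,0,0.1],0],[[0,0,0],0]]'|grep -E "ee_pos|ft|wid"
```

```text
ee_pos: [0.4603, 0.3759, 0.0734]
ft_force: [-5.0, -1.0, 5.7]
width: 0.0115
```

```bash
python3 -m crank '[[[0.05,0,0.05],0],[[0,0,0],0]]' 0 4|grep -E "ee_pos|ft|wid"
python3 -m crank '[[[0,0,0.06],0],[[0,0,0],0]]'|grep -E "ee_pos|ft|wid"
```

```text
ee_pos: [0.46, 0.3759, 0.0723]
ft_force: [1.3, -0.9, 5.0]
width: 0.0123
ee_pos: [0.4597, 0.3759, 0.0702]
ft_force: [2.2, -1.1, 5.1]
width: 0.0118
```

```bash
python3 -m crank '[[[0,0,0],0],[[0,0,0],0],[[0,0,0],0]]' 0.35|grep -E "ee_pos|ft|wid"
python3 -m crank '[[[0,0,-0.4],0],[[0,0,-0.8],0],[[0,0,-0.95],0],[[0,0,-0.95],0],[[0,0,-0.95],0],[[0,0,-0.95],0],[[0,0,-0.95],0],[[0,0,-0.95],0],[[0,0,-0.6],0],[[0,0,0],0]]'|grep -E "time|ee_pos|ft|wid"
python3 - <<'E'
from h import *
im=vision.camera("side"); cv2.imwrite("pics/f.png",im[:,:,::-1])
g=cv2.cvtColor(im,cv2.COLOR_RGB2GRAY)[120:185,215:290]
# predicted vs seen for flat l1 (bracket x = bin x)
m=vision.camera_model("side");T=np.array(m["camera_from_world"]);f=200/np.tan(np.radians(m["vertical_fov"]/2))
X=np.array([np.cos(.15),-np.sin(.15),0]);Y=np.array([-X[1],X[0],0]);Z=np.array([0,0,1])
def px(P): k=T[:3,:3]@P+T[:3,3]; return (m["cx"]+f*k[0]/k[2]).round(1),(m["cy"]+f*k[1]/k[2]).round(1)
for nm,g0,o0,s in(("l1",np.array([.4597,.3759,.017]),.010,1),("l2",np.array([.4802,.2722,.017]),.020,-1)):
    for th in(0,-10,10):
        c,sn=np.cos(np.radians(th)),np.sin(np.radians(th)); u=s*X*c+Z*sn; n=-s*X*sn+Z*c; o=g0+o0*s*X
        print(nm,th,"ear",px(o+.036*u+s*.025*Y+.053*n),"top tall ends",px(o-.057*u+.095*n),px(o+.01*u+.095*n))
cols=" .:-=+*#%@"
for row in g: print("".join(cols[min(9,v*10//256)] for v in row))
E
```

```text
ee_pos: [0.4584, 0.3757, 0.0693]
ft_force: [-0.2, -0.5, 0.7]
width: 0.0288
time: 51.42
ee_pos: [0.459, 0.3761, 0.2959]
ft_force: [0.2, 0.2, -0.2]
width: 0.0304
l1 0 ear (np.float64(259.2), np.float64(140.5)) top tall ends (np.float64(236.9), np.float64(141.8)) (np.float64(253.7), np.float64(137.7))
l1 -10 ear (np.float64(261.5), np.float64(141.4)) top tall ends (np.float64(241.0), np.float64(139.0)) (np.float64(257.8), np.float64(137.3))
l1 10 ear (np.float64(256.8), np.float64(140.0)) top tall ends (np.float64(233.3), np.float64(145.0)) (np.float64(249.6), np.float64(138.6))
l2 0 ear (np.float64(254.0), np.float64(168.7)) top tall ends (np.float64(274.7), np.float64(150.2)) (np.float64(257.6), np.float64(154.5))
l2 -10 ear (np.float64(252.0), np.float64(170.7)) top tall ends (np.float64(270.2), np.float64(149.6)) (np.float64(253.5), np.float64(156.2))
l2 10 ear (np.float64(256.4), np.float64(167.0)) top tall ends (np.float64(278.8), np.float64(151.4)) (np.float64(261.9), np.float64(153.4))<stdin>:13: RuntimeWarning: overflow encountered in scalar multiply
Traceback (most recent call last):
OverflowError: Python integer 256 out of bounds for uint8
```

The view budget is used, so I'll check uprightness numerically by fitting a projected bracket outline to the side image.

Run:
```python
from h import *
from scipy.ndimage import map_coordinates
im=cv2.GaussianBlur(cv2.imread("pics/f.png",0).astype(float),(0,0),.8)
gm=np.hypot(cv2.Sobel(im,cv2.CV_64F,1,0),cv2.Sobel(im,cv2.CV_64F,0,1))
m=vision.camera_model("side");T=np.array(m["camera_from_world"]);f=200/np.tan(np.radians(m["vertical_fov"]/2))
def box(x,y,z):
    P=np.array([[a,b,c] for a in x for b in y for c in z]); return [(P[i],P[j]) for i in range(8) for j in range(i) if (np.abs(P[i]-P[j])>1e-9).sum()==1 and max(P[i][2],P[j][2])==z[1]]
def fit(nm,g0,yaw0,s,e,zs):
    E=box((-.057,.01),(-.006,.006),(.053,.095))+box((.015,.057),sorted((e*.006,e*.044)),(.045,.053))
    S=np.array([a+(b-a)*t for a,b in E for t in np.linspace(0,1,20)]); best=[]
    for th in np.radians(np.arange(-24,25,3)):
        c,sn=np.cos(th),np.sin(th); b=(-1,)
        for yw in yaw0+np.array([-.06,0,.06]):
            X=s*np.array([np.cos(yw),np.sin(yw),0]);Y=np.array([-X[1],X[0],0]);u=X*c+np.array([0,0,sn]);n=-X*sn+np.array([0,0,c])
            for dx in np.arange(-.02,.021,.003):
                for dy in np.arange(-.01,.011,.004):
                    o=g0+dx*X+dy*Y; o[2]=zs+.065*abs(sn)
                    P=o+S@np.array([u,Y,n]); k=P@T[:3,:3].T+T[:3,3]; q=k[:,:2]/k[:,2:]*f+[m["cx"],m["cy"]]
                    v=map_coordinates(gm,[q[:,1],q[:,0]],order=1).mean()
                    if v>b[0]: b=(v,dx,dy,yw-yaw0)
        best.append((round(np.degrees(th)),round(b[0],1)))
        if b[0]>=max(x[1] for x in best)-.05: bb=(round(np.degrees(th)),np.round(b,3))
    print(nm,best,bb)
x=np.array([np.cos(.15),-np.sin(.15),0])
fit("l1",np.array([.459,.376,0])+.01*x,-.15,1,1,.016)
fit("l2",np.array([.480,.272,0])-.02*x,-.15,-1,1,.016)
fit("r1",np.array([.498,-.339,0]),.05,1,-1,.007)
```

```text
l1 [(-24, np.float64(163.7)), (-21, np.float64(169.0)), (-18, np.float64(179.6)), (-15, np.float64(193.1)), (-12, np.float64(209.7)), (-9, np.float64(227.1)), (-6, np.float64(243.4)), (-3, np.float64(261.9)), (0, np.float64(271.9)), (3, np.float64(276.2)), (6, np.float64(256.0)), (9, np.float64(230.7)), (12, np.float64(213.5)), (15, np.float64(189.5)), (18, np.float64(154.8)), (21, np.float64(147.5)), (24, np.float64(135.7))] (3, array([ 2.76182e+02,  1.30000e-02, -1.00000e-02, -6.00000e-02]))
l2 [(-24, np.float64(232.6)), (-21, np.float64(255.7)), (-18, np.float64(245.3)), (-15, np.float64(254.2)), (-12, np.float64(258.3)), (-9, np.float64(270.7)), (-6, np.float64(278.5)), (-3, np.float64(283.0)), (0, np.float64(282.4)), (3, np.float64(277.8)), (6, np.float64(276.2)), (9, np.float64(271.2)), (12, np.float64(262.2)), (15, np.float64(244.3)), (18, np.float64(233.5)), (21, np.float64(221.3)), (24, np.float64(214.9))] (-3, array([ 2.82965e+02, -1.10000e-02, -6.00000e-03, -6.00000e-02]))
r1 [(-24, np.float64(237.1)), (-21, np.float64(247.4)), (-18, np.float64(258.0)), (-15, np.float64(260.6)), (-12, np.float64(276.3)), (-9, np.float64(283.6)), (-6, np.float64(298.4)), (-3, np.float64(315.6)), (0, np.float64(317.6)), (3, np.float64(319.0)), (6, np.float64(300.8)), (9, np.float64(303.5)), (12, np.float64(312.4)), (15, np.float64(316.3)), (18, np.float64(307.7)), (21, np.float64(307.6)), (24, np.float64(307.3))] (3, array([ 3.19038e+02, -2.00000e-03,  2.00000e-03, -6.00000e-02]))
```

All three fit within about 3° of upright, near where I placed them. The arm is clear, so I'm handing in.

```bash
python3 -c "
from bench import r
print(r.close_job())"
```

```text
the job is handed in; nothing more can be done
None
```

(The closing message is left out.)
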